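Put the espresso tools back in their own places

TASK

The three espresso tools have been put back in each other's places: let the dosing cup end up standing in the middle of the weighing plate of the scale, the tamper in the middle of its round rubber seat, and the milk pitcher in the middle of the rinsing grille. The places hold one tool each, so first park one of the three on the empty grey mat on the way. Keep the tools upright, set them down without dropping them, and leave the burr carrier, the jar and the brush where they are.

Things in the scene. Friction and masses are not known exactly. Their poses are not given: they have to be found in the camera images.
- cup_center (a point): Dosing cup: small open round steel cup without handle, outside diameter 53 mm at the foot, 54 to 56 mm at the rim, 64 mm tall, wall 3 mm, about 0.13 kg. The point lies on its axis half-way up, 32 mm above its underside; z up along the axis. At the start it stands on the tamper seat. Can be gripped across its outside, half-way up, from any side.
- tamper_center (a point): Tamper: solid round steel base 58 mm across and 22 mm tall (tapering in to a neck), with an upright dark wooden cylinder handle 32 mm across from 36 to 92 mm above the underside; 92 mm tall in all, 0.35 kg. Point: on its axis, 46 mm above its underside (the handle's middle is 18 mm above the point); z up. Starts on the grille.
- pitcher_center (a point): Milk pitcher: open steel jug, 80 mm tall, 0.25 kg; body 62 mm across from the foot to 60 mm up, then narrowing to 54 mm at 74 mm up. Loop handle on its +y side reaches 62 mm from the axis, 18 to 74 mm high; small spout at -y. Point: on the axis, 40 mm above the underside; z up. Starts on the scale. Grip the body across its x direction. Its final heading does not matter.
- scale_top (a point): Flat black scale, fixed, 145 x 110 mm, with a square bare steel weighing plate 92 x 92 mm whose top is 22 mm above the counter, and a green display strip towards its -x end. The point is the middle of the plate's top surface; z up. Place of the dosing cup.
- seat_top (a point): Tamper seat: fixed round black rubber disc 100 mm across with a low rim; inside the rim a flat round floor 84 mm across with a grey inlay, 12 mm above the counter; the rim rises 4 mm above that floor. The point is the middle of this floor; z up. Place of the tamper.
- grille_top (a point): Rinsing grille: fixed square black tray 120 x 120 mm covered with parallel steel bars, whose tops are 18 mm above the counter and carry a tool like a flat surface. The point is the middle at the height of the bars' tops; z up. Place of the milk pitcher.
- mat_top (a point): Plain flat rectangular grey rubber mat, fixed, 100 x 130 mm, 6 mm thick, empty at the start: the free spot for parking one tool. The point is the middle of its top surface; z up.
- burr: Bystander: open grinder burr carrier, aluminium ring dish 92 mm across and 30 mm tall with a steel burr inside, lying on the counter; origin in the middle of its underside. To be left alone.
- jar: Bystander: closed amber glass jar with steel lid, 72 mm across, 95 mm tall; origin in the middle of its underside. To be left alone.
- brush: Bystander: small cleaning brush, 160 mm long, lying on the counter along its x axis; origin at its underside. To be left alone.
Mind the look-alikes: they are no part of the job. Leave any pink or red look-alike of the part that bears tamper_center alone.

How it is judged:
On the way:
1. one of the three tools stands released on the grey mat (((horizontal distance between cup_center and mat_top below 0.035 m and z of cup_center in the frame of mat_top between 0.026 and 0.038 m and angle between cup_center's own z axis and vertical below 0.1 rad and linear speed of cup below 0.02 m/s and contact force between the fingers and cup below 0.05 N) or (horizontal distance between tamper_center and mat_top below 0.035 m and z of tamper_center in the frame of mat_top between 0.04 and 0.052 m and angle between tamper_center's own z axis and vertical below 0.1 rad and linear speed of tamper below 0.02 m/s and contact force between the fingers and tamper below 0.05 N) or (horizontal distance between pitcher_center and mat_top below 0.035 m and z of pitcher_center in the frame of mat_top between 0.034 and 0.046 m and angle between pitcher_center's own z axis and vertical below 0.1 rad and linear speed of pitcher below 0.02 m/s and contact force between the fingers and pitcher below 0.05 N))), for 0.2 s.
At the end, for the whole second after the job is handed in: The dosing cup stands on the scale's plate, the tamper on the floor of its seat and the milk pitcher on the grille, each upright (within 0.1 rad), its axis within 15 mm of the middle of its place, its foot within 6 mm of the surface's height, released and at rest (horizontal distance between cup_center and scale_top below 0.015 m and z of cup_center in the frame of scale_top between 0.026 and 0.038 m and angle between each of cup_center, tamper_center, pitcher_center's own z axis and vertical below 0.1 rad and linear speed of each of cup, tamper, pitcher below 0.02 m/s and contact force between the fingers and cup below 0.05 N and horizontal distance between tamper_center and seat_top below 0.015 m and z of tamper_center in the frame of seat_top between 0.04 and 0.052 m and contact force between the fingers and tamper below 0.05 N and horizontal distance between pitcher_center and grille_top below 0.015 m and z of pitcher_center in the frame of grille_top between 0.034 and 0.046 m and contact force between the fingers and pitcher below 0.05 N); the robot touches nothing.
It fails at once if the burr carrier, the jar or the brush is pushed more than 30 mm (distance of any of burr, jar, brush from where it was at the start of the episode above 0.03 m).
It fails at once if a tool is tipped over (tilted more than 0.7 rad) (angle between any of cup_center, tamper_center, pitcher_center's own z axis and vertical above 0.7 rad).
It fails at once if a tool is dropped (falls, out of the fingers, faster than 0.7 m/s: from about 25 mm or more) ((contact force between the fingers and cup below 0.05 N and linear speed of cup above 0.7 m/s) or (contact force between the fingers and tamper below 0.05 N and linear speed of tamper above 0.7 m/s) or (contact force between the fingers and pitcher below 0.05 N and linear speed of pitcher above 0.7 m/s)).
It also fails if it takes over 128 s, if anything falls off the work surface, if the arm or the gripper's body presses on something with over 40 N, if the wrist force passes 120 N, or if a joint passes its speed limit or range.

ROBOT

A 7-joint arm with a two-finger parallel gripper is mounted at the origin on the work surface. World frame = base frame: x ahead of the robot, y to its left, z up, the work surface at z = 0. Lengths are in m, angles in rad, forces in N, time in s.
With the tool pointing down it reaches from about 0.425 to 0.925 m from the base axis. Payload 6.8 kg.
Tool frame: the origin (TCP) lies midway between the tips of the shut fingers; the grasp point (between the pads) lies 19 mm behind it; x points along the fingers, y is the direction in which the jaws open and shut, and the axes are right-handed (so a half turn about x gives the same grasp; the last joint's range is limited). The gripper opens to 85 mm and grips with 20 to 120 N. Pads are 22 mm wide; open, the fingers measure 114 mm over their backs; the gripper's body (76 mm by 85 mm) begins 54 mm behind the grasp point. The pads swing forward as they close: fully open they stand 13 mm farther back than shut.
Start: joints at [-1.344, 0.477, 0.022, 1.555, -0.011, 1.109, -0.083], TCP at [0.222, 0.638, 0.202] pointing down, gripper open.
Joint ranges: [-2.96, 2.96], [-0.34, 2.1], [-1.41, 1.46], [0.24, 2.44], [-1.37, 4.51], [0.17, 1.92], [-2.96, 2.96]. Speed limits (rad/s): [2.39, 2.39, 3.14, 3.14, 3.14, 3.14, 3.14].

INTERFACE

Orientations are given as a rotation vector (axis times angle).
In Python, from bench import r, viewer, nets gives the robot as it stands.
- The arm moves only by the shell command python3 -m pendant 'ROWS' [FORCE]. ROWS is JSON, one flat list of numbers, 5 for each row, row after row: the finger opening in mm, from 0 to 85.4, then the shift along the tool's x, y, z in mm, then the turn about the tool's x in rad. A call has 1 to 20 rows; each row shifts and turns the commanded pose from where the row before left it, along the tool's axes as they then stand; what a row does not reach is not made up. A row lasts 1/8 s, in which the tool goes at most 62.5 mm and 10.7 degrees, less where a joint would pass 70% of its speed; a pose out of reach is approached as far as the arm can. A call with a gripper value outside its range is refused whole. The fingers move at their own pace and stop on an object; FORCE is the grip in N (left out, the last holds). Time passes only in rows, so rows that do not move let the fingers close. It gives the time, the measured TCP pose, the force and the opening at its end, in the units of the state.
- r.get_obs(): the state, without advancing time (a new reading comes with each control period).
- viewer.grab_frame(name): name is "scene" or "top" or "wrist"; returns (picture, depth): 420x560x3 uint8, red, green, blue; 420x560 float32, m along the optical axis (not along the pixel's ray), 0 where there is no reading.
- viewer.calibration(name): a dict with "mtx" (3x3 intrinsics, pixels), "world_to_cam" (4x4, takes a point from world to camera coordinates). Camera axes: x right, y up, looking along -z (the intrinsics and any distortion apply to the point x, -y, -z); pixel columns grow to the right and rows downward; lengths in m; the calibration is good to about 2 mm. A picture is of the moment at which its call begins: read the wrist's pose just before it. calibration takes no time and is no camera call; for the wrist camera it gives the pose at the moment of the call.
- r.hand_in(): hands the job in, once; it reports no verdict.
Trained networks look in the newest picture that a camera, given by its name, has taken for a name from the list of things; names that differ only in an ending like _2 or _b are one class to them, and where a whole thing is asked for, a point or a joint stands for the part that bears it (a point fixed in the world has none). Each returns a list of dicts, best first, with "score" (0 to 1); they miss things now and then, are a little off and sometimes report something else, mostly with a low value. They report only what shows in the picture. A call takes as long as a camera call. They do not tell look-alikes from the thing itself.
- nets.look_for(name, camera): "location" ([x, y, z] in m, in world coordinates, good to about 4 mm: the middle of the surface that is visible of it).
- nets.silhouettes(name, camera): "mask" (420x560 bool, what is visible of it).
The state is a dict: "clock": time; "joints": joint angles; "qvel": joint speeds; "tau": joint torques, N m; "tcp_pos": TCP position; "orientation": TCP orientation; "contact_force": force on the tool from outside, world axes, zero at the start; "moment": the same for the moment, N m; "grip_width": finger opening in m.
Only numpy, scipy, OpenCV 4.12 (cv2) and the standard library are available. Lean on these libraries where they do the work, as an engineer would, in place of code of your own. Each camera call takes 0.05 s, during which the arm holds its last target. There are 200 camera calls.

## Working session

There is one attempt and no reset: what is moved stays moved. The work goes in short steps, Python scripts to look and compute and a shell command to move; the robot and the scene stay as the last step left them, time stands still between calls to the robot, and variables do not carry over. Pictures are saved under pics/ and viewed, about 12 in all and at most 16, crops included, and the job is handed in when it is done.

```bash
ls; mkdir -p pics; cat > h.py <<'E'
import numpy as np,cv2
from scipy.spatial.transform import Rotation as R
from bench import r,viewer,nets
def cal(n):
    c=viewer.calibration(n); return np.array(c["mtx"]),np.array(c["world_to_cam"])
def cloud(n,d,c=None):
    K,T=c or cal(n)
    v,u=np.indices(d.shape)
    P=np.stack([(u-K[0,2])/K[0,0]*d,-(v-K[1,2])/K[1,1]*d,-d],-1)
    return (P-T[:3,3])@T[:3,:3]
def save(n,p): cv2.imwrite(f"pics/{n}.png",p[:,:,::-1])
E
python3 - <<'E'
from h import *
np.set_printoptions(precision=4,suppress=True)
o=r.get_obs();print(o["clock"],o["tcp_pos"],R.from_rotvec(o["orientation"]).as_matrix().tolist(),o["grip_width"])
print(viewer.calibration("top"))
ims=[]
for c in ["top","scene"]:
    p,d=viewer.grab_frame(c); save(c+"0",p)
    X=cloud(c,d)
    for n in ["cup_center","tamper_center","pitcher_center","scale_top","seat_top","grille_top","mat_top","burr","jar","brush"]:
        try:
            for m in nets.silhouettes(n,c)[:3]:
                k=m["mask"]&(d>0); q=X[k]
                vv,uu=np.nonzero(k)
                print(c,n,round(m["score"],2),k.sum(),"px",uu.mean().round(),vv.mean().round(),"med",np.median(q,0),"lo",np.percentile(q,2,axis=0),"hi",np.percentile(q,98,axis=0))
        except Exception as e: print(n,e)
E
```

```text
pics
0.0 [0.2216 0.6369 0.2008] [[-0.0004841504442396616, 0.32852348456925007, 0.9444956779598438], [-0.0017430581241394127, 0.9444940766043685, -0.3285238210657442], [-0.9999983636720228, -0.0018053658185947508, 0.00011535830197928476]] 0.0854774642885724
{'mtx': array([[499.975 ,   0.    , 275.9915],
       [  0.    , 499.975 , 214.5695],
       [  0.    ,   0.    ,   1.    ]]), 'world_to_cam': array([[ 0.0182, -0.9998,  0.0009, -0.0291],
       [ 0.9887,  0.0181,  0.1489, -0.5403],
       [-0.1489, -0.0018,  0.9888, -1.0983],
       [ 0.    ,  0.    ,  0.    ,  1.    ]])}
top cup_center 0.8 651 px 122.0 205.0 med [0.5575 0.3343 0.0426] lo [0.529  0.3019 0.0139] hi [0.5798 0.353  0.0788]
top tamper_center 0.94 532 px 208.0 201.0 med [0.5649 0.1342 0.0282] lo [0.5445 0.1133 0.0036] hi [0.5971 0.1647 0.0954]
top tamper_center 0.83 528 px 189.0 313.0 med [0.318  0.1658 0.0288] lo [0.2907 0.1463 0.0084] hi [0.3408 0.1905 0.0955]
top tamper_center 0.68 513 px 221.0 257.0 med [0.4396 0.0992 0.0462] lo [0.4172 0.0777 0.0297] hi [0.4687 0.1286 0.1133]
top pitcher_center 0.86 838 px 321.0 1
[... 2067 characters left out ...]
x 272.0 191.0 med [0.472  0.0731 0.0143] lo [0.3928 0.0357 0.0031] hi [0.5099 0.153  0.0185]
scene mat_top 0.93 2051 px 121.0 259.0 med [ 0.4816 -0.3286  0.0049] lo [ 0.4276 -0.3861  0.0002] hi [ 0.5282 -0.2633  0.0071]
scene burr 0.79 1396 px 350.0 262.0 med [0.7778 0.056  0.0138] lo [0.734  0.0127 0.0028] hi [0.82   0.0992 0.0298]
scene jar 0.82 2211 px 188.0 304.0 med [ 0.7309 -0.2856  0.0707] lo [ 0.6856 -0.3127  0.0062] hi [ 0.7442 -0.2521  0.0954]
scene brush 0.97 750 px 410.0 211.0 med [0.7276 0.309  0.0155] lo [ 0.6577  0.2976 -0.0021] hi [0.8117 0.3461 0.0199]
scene brush 0.16 1383 px 226.0 227.0 med [ 0.5917 -0.1294  0.0731] lo [ 0.5382 -0.1574  0.0188] hi [ 0.6091 -0.0696  0.1017]
```

```bash
python3 - <<'E'
from h import *
a=cv2.imread("pics/top0.png");b=cv2.imread("pics/scene0.png")
cv2.imwrite("pics/top0b.png",cv2.resize(a,(800,600),interpolation=cv2.INTER_CUBIC))
print(viewer.calibration("scene"));print(viewer.calibration("wrist"))
E
```

```text
{'mtx': array([[402.1858709 ,   0.        , 275.55803854],
       [  0.        , 402.1858709 , 207.21447095],
       [  0.        ,   0.        ,   1.        ]]), 'world_to_cam': array([[ 0.59396317,  0.80430345,  0.01742762, -0.35131491],
       [-0.48010218,  0.33699772,  0.80989779,  0.22684128],
       [ 0.64553052, -0.48941649,  0.58631207, -1.32993688],
       [ 0.        ,  0.        ,  0.        ,  1.        ]])}
{'mtx': array([[317.41614289,   0.        , 277.14350426],
       [  0.        , 317.41614289, 208.42332967],
       [  0.        ,   0.        ,   1.        ]]), 'world_to_cam': array([[ 3.28013777e-01,  9.44672912e-01,  2.27725458e-04,
        -6.75313416e-01],
       [-9.07508242e-01,  3.15176218e-01, -2.77655800e-01,
         3.54039143e-02],
       [-2.62365686e-01,  9.08682649e-02,  9.60680595e-01,
        -3.77859575e-01],
       [ 0.00000000e+00,  0.00000000e+00,  0.00000000e+00,
         1.00000000e+00]])}
```

View pics/top0b.png

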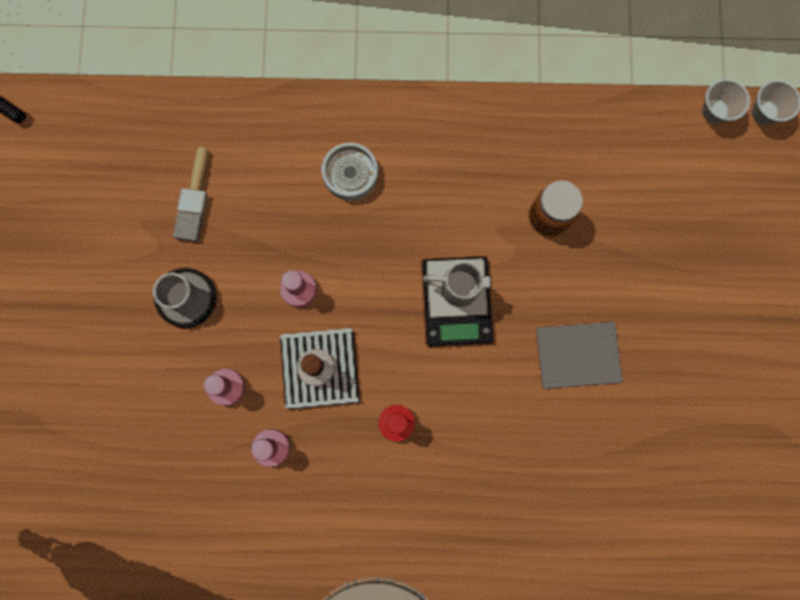

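View pics/scene0.png

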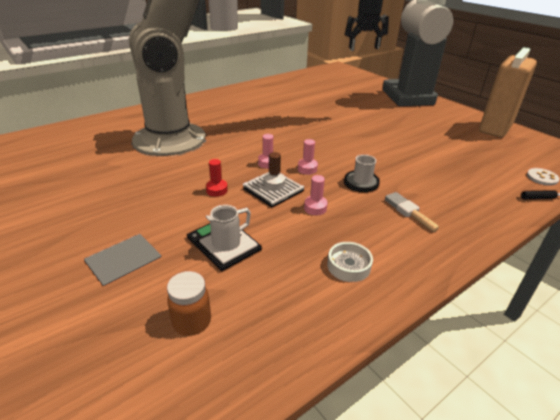

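```bash
python3 -m pendant '[85,-7,0,0,0.177,85,-7,0,0,0.177,85,-7,0,0,0.177,85,-7,0,0,0.177,85,-7,0,0,0.177,85,-7,0,0,0.177,85,-7,0,0,0.177,85,0,33,31,0,85,0,33,31,0,85,0,33,31,0,85,0,33,31,0,85,0,33,31,0,85,0,33,31,0,85,0,33,31,0,85,0,33,31,0,85,0,33,31,0,85,0,33,31,0,85,0,0,0,0,85,0,0,0,0]' 40
cat >> h.py <<'E'
np.set_printoptions(precision=4,suppress=True)
def circ(P):
    A=np.c_[2*P[:,:2],np.ones(len(P))]; s=np.linalg.lstsq(A,(P[:,:2]**2).sum(1),rcond=None)[0]
    return s[:2],np.sqrt(s[2]+s[0]**2+s[1]**2)
def look(tag,names,cam="wrist"):
    o=r.get_obs(); c=cal(cam); p,d=viewer.grab_frame(cam); save(tag,p); X=cloud(cam,d,c)
    Rm=R.from_rotvec(o["orientation"]).as_matrix()
    print(round(o["clock"],2),"tcp",o["tcp_pos"],"tx",Rm[:,0],"ty",Rm[:,1],"w",o["grip_width"],"F",o["contact_force"])
    out={}
    for n in names:
        for m in nets.silhouettes(n,cam)[:3]:
            k=m["mask"]&(d>0)
            if m["score"]<.4 or k.sum()<30: continue
            q=X[k]; vv,uu=np.nonzero(k); t=np.percentile(q[:,2],97)
            top=q[q[:,2]>t-.006]; ce,rad=cv2.minEnclosingCircle(top[:,:2].astype(np.float32)*1000)
            box=cv2.minAreaRect(q[:,:2].astype(np.float32)*1000)
            print(n,round(m["score"],2),"px",int(uu.mean()),int(vv.mean()),"top z %.4f"%t,"topcirc",np.round(ce,1),round(rad,1),"mid",(np.percentile(top,3,axis=0)+np.percentile(top,97,axis=0))/2,"box",np.round(box[0],1),np.round(box[1],1),round(box[2],1))
            out.setdefault(n,[]).append((m["mask"],q))
    return p,d,X,out
E
python3 -c '
from h import *
look("w1",["cup_center","seat_top"])'
```

```text
clock: 3.48
tcp_pos: [0.5504, 0.3272, 0.2507]
orientation: [1.211, 1.209, -1.211]
contact_force: [-0.6, -0.1, 0.1]
grip_width: 0.0847
3.48 tcp [0.5504 0.3272 0.2507] tx [-0.0006  0.0005 -1.    ] ty [ 1.     -0.0027 -0.0006] w 0.08474666323003738 F [-0.6361 -0.0918  0.119 ]
cup_center 0.85 px 283 181 top z 0.0757 topcirc [557.  326.6] 27.7 mid [0.5572 0.3269 0.0734] box [555.8 316.9] [62.  73.2] 15.8
seat_top 0.81 px 282 168 top z 0.0163 topcirc [556.9 324.1] 49.3 mid [0.5569 0.3245 0.0135] box [557.1 324.8] [97.  96.3] 66.8
```

View pics/w1.png

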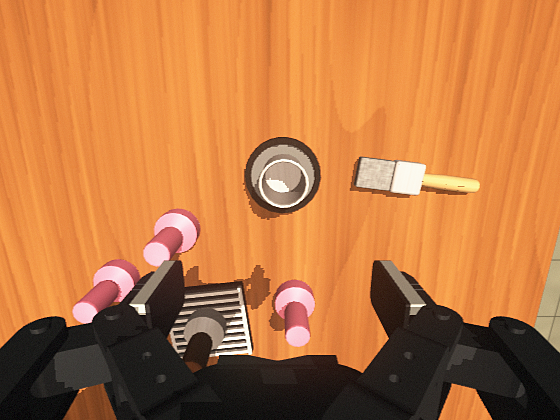

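```bash
python3 -m pendant '[85,25,6.5,0,0,85,40,0,0,0,85,40,0,0,0,85,40,0,0,0,85,30,0,0,0,85,25,0,0,0,85,15,0,0,0,85,10,0,0,0,85,0,0,0,0,85,0,0,0,0,45,0,0,0,0,45,0,0,0,0,45,0,0,0,0,45,0,0,0,0,45,0,0,0,0,45,0,0,0,0]' 40; python3 -c '
from h import *
look("m1",["mat_top","scale_top","grille_top"],"scene")'
```

```text
clock: 5.62
tcp_pos: [0.5576, 0.3268, 0.0269]
orientation: [1.212, 1.208, -1.211]
contact_force: [-2.4, -1.2, 6.1]
grip_width: 0.0534
5.62 tcp [0.5576 0.3268 0.0269] tx [ 0.0004  0.0009 -1.    ] ty [ 1.     -0.0032  0.0004] w 0.05336531824572979 F [-2.4123 -1.1632  6.122 ]
scale_top 0.72 px 222 248 top z 0.0224 topcirc [ 571.2 -128.7] 75.3 mid [ 0.5689 -0.1234  0.0198] box [ 551.9 -125.1] [166.2 109. ] 4.0
grille_top 0.6 px 272 191 top z 0.0183 topcirc [449.   98.1] 79.4 mid [0.451  0.0975 0.0158] box [446.9 106.9] [122. 140.] 7.4
```

```bash
python3 -m pendant '[45,-15,0,0,0,45,-35,0,0,0,45,-40,0,0,0,45,-45,0,0,0,45,-45,0,0,0,45,0,-7,50,0,45,0,-7,60,0,45,0,-7,60,0,45,0,-7,60,0,45,0,-7,60,0,45,0,-7,60,0,45,0,-7,60,0,45,0,-7,60,0,45,0,-7,60,0,45,0,-7,60,0,45,0,-7,52,0,45,0,0,0,0,45,0,0,0,0]'; python3 -c '
from h import *
look("w2",["mat_top"]);look("m2",["mat_top"],"scene");look("t2",["mat_top"],"top")'
```

```text
clock: 8.07
tcp_pos: [0.4784, -0.3148, 0.206]
orientation: [1.212, 1.208, -1.211]
contact_force: [0.3, -0.2, -1.1]
grip_width: 0.0536
8.07 tcp [ 0.4784 -0.3148  0.206 ] tx [ 0.0002  0.0007 -1.    ] ty [ 1.     -0.0034  0.0002] w 0.05356597471662221 F [ 0.3096 -0.1725 -1.094 ]
mat_top 0.62 px 274 165 top z 0.0066 topcirc [ 474.9 -316.3] 76.5 mid [ 0.4744 -0.3021  0.0051] box [ 474.6 -315.7] [103.6 120.4] 5.7
8.18 tcp [ 0.479  -0.3136  0.2059] tx [ 0.0003  0.0011 -1.    ] ty [ 1.     -0.0008  0.0003] w 0.05330210553634152 F [ 0.0294  0.3214 -1.1475]
mat_top 0.87 px 121 258 top z 0.0071 topcirc [ 475.8 -323.9] 80.1 mid [ 0.478  -0.3238  0.0049] box [ 471.4 -322.5] [113.6 132.7] 7.2
8.28 tcp [ 0.479  -0.3137  0.2059] tx [ 0.0002  0.0008 -1.    ] ty [ 1.     -0.0005  0.0002] w 0.05332291842228823 F [ 0.2952 -0.0221 -0.9707]
mat_top 0.72 px 399 250 top z 0.0104 topcirc [ 472.7 -317.1] 78.0 mid [ 0.4717 -0.3164  0.0076] box [ 473.2 -319.8] [100.1 132.3] 5.4
```

View pics/w2.png

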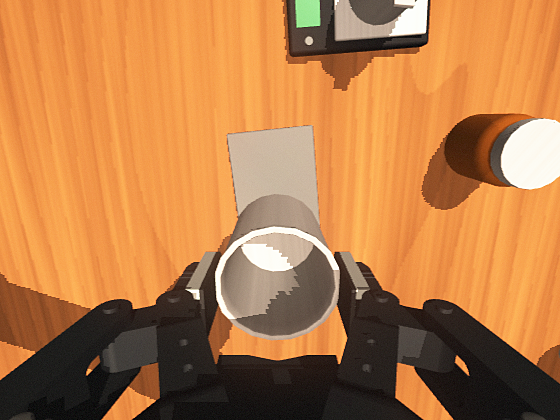

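```bash
python3 -m pendant '[45,25,-4,5,0,45,40,0,0,0,45,40,0,0,0,45,35,0,0,0,45,20,0,0,0,45,12,0,0,0,45,8,0,0,0,45,4,0,0,0,45,0,0,0,0,45,0,0,0,0,85,0,0,0,0,85,0,0,0,0,85,0,0,0,0,85,0,0,0,0,85,-10,0,0,0,85,-30,0,0,0,85,-45,0,0,0,85,-50,0,0,0,85,-50,0,0,0]'; python3 -c '
from h import *
look("w3",["cup_center"])'
```

```text
clock: 10.75
tcp_pos: [0.4741, -0.3203, 0.209]
orientation: [1.212, 1.207, -1.212]
contact_force: [1.1, 0.3, 0.2]
grip_width: 0.0849
10.75 tcp [ 0.4741 -0.3203  0.209 ] tx [ 0.0003 -0.0001 -1.    ] ty [ 1.     -0.0035  0.0003] w 0.08486506883596286 F [1.1214 0.3268 0.2358]
cup_center 0.82 px 277 187 top z 0.0696 topcirc [ 474.1 -320.2] 27.6 mid [ 0.4739 -0.32    0.0672] box [ 473.7 -320.2] [54.4 54. ] 33.7
```

```bash
python3 -m pendant '[85,-10,-3,-52,0,85,-10,-3,-53,0,85,-10,-3,-53,0,85,-10,-3,-53,0,85,0,-4,-53,0,85,0,-4,-52,0,85,0,-4,-52,0,85,0,-4,-52,0,60,0,0,0,0,60,0,0,0,0]'; python3 -c '
from h import *
look("w4",["tamper_center","grille_top","scale_top"])'
```

```text
clock: 12.1
tcp_pos: [0.4475, 0.099, 0.2467]
orientation: [1.211, 1.207, -1.212]
contact_force: [-0.5, 0.2, 0.9]
grip_width: 0.0597
12.1 tcp [0.4475 0.099  0.2467] tx [-0.0003 -0.0005 -1.    ] ty [ 1.     -0.0034 -0.0003] w 0.05966868448201929 F [-0.4919  0.1757  0.8923]
tamper_center 0.96 px 383 143 top z 0.0919 topcirc [573.1 138.9] 15.4 mid [0.5727 0.1388 0.0899] box [572.6 139.6] [56.9 53.5] 61.8
tamper_center 0.8 px 221 260 top z 0.0791 topcirc [373.9 -24.5] 8.1 mid [ 0.3752 -0.025   0.0826] box [369.8 -18.9] [36.1 56.8] 35.1
tamper_center 0.8 px 245 42 top z 0.0920 topcirc [412.  248.2] 15.9 mid [0.4124 0.2478 0.0899] box [413.8 252.7] [66.5 56.5] 74.6
grille_top 0.69 px 276 168 top z 0.0184 topcirc [445.  100.7] 80.8 mid [0.4453 0.1005 0.0163] box [445.3  98.4] [125.2 124.2] 7.1
scale_top 0.83 px 328 319 top z 0.0218 topcirc [496.7 -28.9] 149.5 mid [ 0.5223 -0.1198  0.0192] box [549.9 -25.5] [143.5 300.1] 5.5
```

View pics/w4.png

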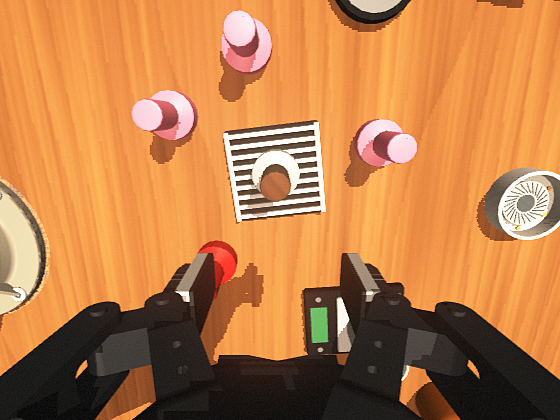

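```bash
python3 - <<'E'
from h import *
p,d,X,o=look("w4b",[])
q=X[140:215,240:315].reshape(-1,3)
for a,b in((.105,.116),(.03,.045)):
    t=q[(q[:,2]>a)&(q[:,2]<b)]; print(len(t),t.mean(0),cv2.minEnclosingCircle(t[:,:2].astype(np.float32)*1000))
E
```

```text
12.3 tcp [0.4478 0.0985 0.2468] tx [-0.0001  0.     -1.    ] ty [ 1.     -0.0056 -0.0001] w 0.05979702307180254 F [ 0.0993 -0.8266  0.2866]
746 [0.445  0.1039 0.1087] ((444.70477294921875, 103.01313018798828), 15.883051872253418)
866 [0.4455 0.1129 0.0414] ((445.0862121582031, 103.36251068115234), 28.802936553955078)
```

```bash
python3 -m pendant '[60,20,-3,-4.5,0,60,40,0,0,0,60,40,0,0,0,60,40,0,0,0,60,25,0,0,0,60,15,0,0,0,60,7,0,0,0,60,0,0,0,0,60,0,0,0,0,22,0,0,0,0,22,0,0,0,0,22,0,0,0,0,22,0,0,0,0,22,0,0,0,0,22,0,0,0,0]' 60
```

```text
clock: 14.22
tcp_pos: [0.4454, 0.1046, 0.0605]
orientation: [1.213, 1.207, -1.21]
contact_force: [-0.2, -0.9, 5.2]
grip_width: 0.0297
```

```bash
python3 -m pendant '[22,-15,0,0,0,22,-45,0,0,0,22,-45,0,0,0,22,-45,0,0,0,22,0,19,-36,0,22,0,19,-37,0,22,0,19,-37,0,22,0,19,-37,0,22,0,18,-37,0,22,0,18,-37,0,22,0,0,0,0,22,0,0,0,0]'; python3 -c '
from h import *
p,d,X,o=look("w5",["seat_top","tamper_center"])'
```

```text
clock: 15.72
tcp_pos: [0.5567, 0.324, 0.2096]
orientation: [1.21, 1.207, -1.213]
contact_force: [-0.0, -0.5, -4.3]
grip_width: 0.0302
15.72 tcp [0.5567 0.324  0.2096] tx [-0.0011 -0.0017 -1.    ] ty [ 1.     -0.0034 -0.0011] w 0.030200424852526376 F [-0.0007 -0.4797 -4.2604]
seat_top 0.89 px 277 166 top z 0.0160 topcirc [556.8 324.4] 49.3 mid [0.5568 0.3394 0.0132] box [555.9 337.1] [100.2  72.9] 0.6
tamper_center 0.98 px 277 248 top z 0.2586 topcirc [556.2 323.3] 15.7 mid [0.5561 0.324  0.2565] box [554.9 238.9] [223.3 110.2] 80.4
tamper_center 0.95 px 293 331 top z 0.0915 topcirc [566.1 227.7] 88.5 mid [0.5739 0.1474 0.0891] box [574.2 216.5] [ 55.2 199.3] 0.5
tamper_center 0.86 px 154 246 top z 0.0917 topcirc [412.8 249.1] 15.9 mid [0.4135 0.2497 0.0896] box [392.2 234.7] [107.7  58.9] 34.0
```

View pics/w5.png

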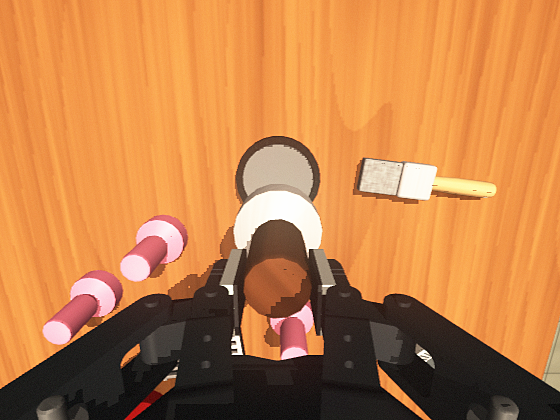

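```bash
python3 -m pendant '[22,25,0,0,0,22,35,0,0,0,22,35,0,0,0,22,25,0,0,0,22,15,0,0,0,22,10,0,0,0,22,6,0,0,0,22,3,0,-1,0,22,0,0,0,0,22,0,0,0,0,60,0,0,0,0,60,0,0,0,0,60,0,0,0,0,60,0,0,0,0,60,-10,0,0,0,60,-30,0,0,0,60,-45,0,0,0,60,-50,0,0,0,60,-50,0,0,0]'; python3 -c '
from h import *
p,d,X,o=look("w6",["tamper_center","seat_top"])'
```

```text
clock: 18.25
tcp_pos: [0.5573, 0.3258, 0.2432]
orientation: [1.212, 1.208, -1.211]
contact_force: [-0.1, 1.1, -0.0]
grip_width: 0.06
18.25 tcp [0.5573 0.3258 0.2432] tx [ 0.0005  0.0004 -1.    ] ty [ 1.     -0.0033  0.0005] w 0.060035613666243166 F [-0.1002  1.0535 -0.0105]
tamper_center 0.91 px 144 394 top z 0.0537 topcirc [357.  -13.5] 9.4 mid [ 0.3568 -0.0128  0.0538] box [339.9 -26.9] [78.6 28.8] 46.4
tamper_center 0.89 px 101 287 top z 0.0913 topcirc [317.9 176.1] 14.6 mid [0.3175 0.1781 0.0892] box [318.8 178.7] [47.9 63.8] 57.7
tamper_center 0.88 px 290 312 top z 0.0915 topcirc [574.7 139.3] 15.7 mid [0.5742 0.1401 0.0894] box [575.7 108.3] [ 60.1 120. ] 0.5
seat_top 0.73 px 276 172 top z 0.0165 topcirc [557.  323.9] 49.7 mid [0.5569 0.3244 0.0137] box [556.  322.1] [104.8 101.8] 51.1
```

```bash
python3 - <<'E'
from h import *
p,d,X,o=look("w6b",[])
q=X.reshape(-1,3); q=q[np.hypot(q[:,0]-.557,q[:,1]-.324)<.04]
for a,b in((.098,.11),(.026,.04)):
    t=q[(q[:,2]>a)&(q[:,2]<b)]; print(len(t),t.mean(0),t[:,2].max(),cv2.minEnclosingCircle(t[:,:2].astype(np.float32)*1000))
E
python3 -m pendant '[85,0,2,55,0,85,0,2,55,0,85,0,2,55,0,85,0,2,55,0,85,0,2,55,0,85,0,2,55,0,85,0,2,55,0,85,0,2,55,0,85,0,0,0,0,85,0,0,0,0]'; python3 -c '
from h import *
p,d,X,o=look("w7",["pitcher_center","scale_top"])
m,q=o["pitcher_center"][0]
for a in (.03,.05,.07,.09): t=q[(q[:,2]>a)&(q[:,2]<a+.01)]; print(a,len(t),t.min(0),t.max(0))
'
```

```text
18.4 tcp [0.5592 0.3268 0.2449] tx [ 0.0056  0.0043 -1.    ] ty [ 1.     -0.0034  0.0056] w 0.06004085922341673 F [-0.2887 -0.9721 -0.992 ]
729 [0.5576 0.3257 0.1026] 0.10519735110400388 ((557.4170532226562, 324.6353454589844), 15.892573356628418)
886 [0.5578 0.3344 0.0356] 0.03999778777131235 ((557.8673706054688, 324.876708984375), 28.92472267150879)
clock: 19.7
tcp_pos: [0.5713, -0.1134, 0.2395]
orientation: [1.211, 1.21, -1.213]
contact_force: [0.2, 0.8, -0.4]
grip_width: 0.0846
19.7 tcp [ 0.5713 -0.1134  0.2395] tx [-0.0023  0.0006 -1.    ] ty [ 1.     -0.0032 -0.0023] w 0.08463911680076881 F [ 0.2279  0.7901 -0.3861]
pitcher_center 0.65 px 284 194 top z 0.1020 topcirc [ 578.2 -126. ] 37.7 mid [ 0.5777 -0.1297  0.0998] box [ 579.4 -127.3] [122.8  66.3] 70.4
scale_top 0.89 px 262 173 top z 0.0222 topcirc [ 562.8 -119.7] 83.1 mid [ 0.5622 -0.1187  0.0193] box [ 560.  -121.6] [144.7 109.4] 4.0
0.03 149 [ 0.5498 -0.1533  0.03  ] [ 0.6051 -0.0945  0.0399]
0.05 178 [ 0.5496 -0.1534  0.0501] [ 0.6049 -0.0704  0.0599]
0.07 166 [ 0.5509 -0.1533  0.0703] [ 0.6038 -0.0632  0.0799]
0.09 634 [ 0.55   -0.1568  0.09  ] [ 0.6044 -0.0692  0.1   ]
```

View pics/w7.png

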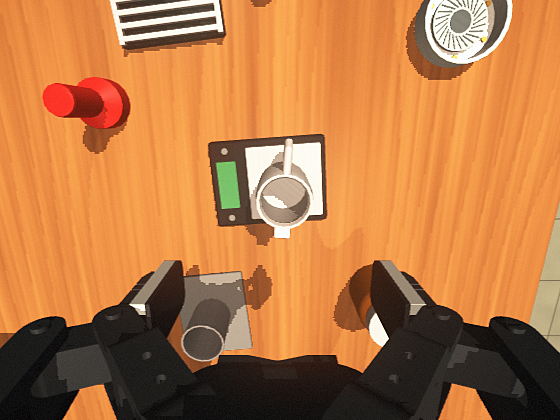

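```bash
python3 - <<'E'
from h import *
p,d,X,o=look("w7b",["pitcher_center"])
m,q=o["pitcher_center"][0]
t=q[(q[:,2]>.098)]; t=t[t[:,1]<-.098]; t=t[t[:,1]>-.16]
for i in range(4):
    c,rad=circ(t); e=np.hypot(*(t[:,:2]-c).T)-rad; print(len(t),c,rad); t=t[abs(e)<max(.003,1.5*e.std())]
b=q[(q[:,2]>.03)&(q[:,2]<.08)&(q[:,1]>-.12)&(abs(q[:,0]-.577)>.012)&(q[:,1]<-.085)]
print(len(b),circ(b),b.min(0),b.max(0))
s=X[(abs(X[...,2]-.022)<.004)&(abs(X[...,0]-.577)<.06)&(abs(X[...,1]+.12)<.07)]
E
```

```text
19.85 tcp [ 0.5719 -0.112   0.2402] tx [-0.0012  0.0006 -1.    ] ty [ 1.     -0.0001 -0.0012] w 0.08491565670911479 F [-0.4532  0.8961  0.7576]
pitcher_center 0.6 px 283 195 top z 0.1020 topcirc [ 579.2 -127. ] 36.9 mid [ 0.578  -0.1297  0.0999] box [ 577.3 -136.6] [ 71.  136.8] 17.4
671 [ 0.5776 -0.1266] 0.02726890400256006
595 [ 0.5777 -0.1257] 0.026996280484516053
567 [ 0.5777 -0.1253] 0.026826351070429227
559 [ 0.5777 -0.1252] 0.026781687362739757
140 (array([ 0.5778, -0.125 ]), np.float64(0.030658815984420076)) [ 0.5494 -0.1128  0.03  ] [ 0.6037 -0.0964  0.0796]
```

```bash
python3 -m pendant '[85,10,6,13,0,85,40,0,0,0,85,40,0,0,0,85,40,0,0,0,85,35,0,0,0,85,20,0,0,0,85,12,0,0,0,85,5,0,0,0,85,0,0,0,0,85,0,0,0,0,54,0,0,0,0,54,0,0,0,0,54,0,0,0,0,54,0,0,0,0,54,0,0,0,0,54,0,0,0,0]' 40
```

```text
clock: 21.95
tcp_pos: [0.5782, -0.127, 0.0399]
orientation: [1.212, 1.207, -1.211]
contact_force: [-1.3, 0.7, 8.0]
grip_width: 0.0596
```

```bash
python3 -m pendant '[54,-15,0,0,0,54,-40,0,0,0,54,-50,0,0,0,54,-50,0,0,0,54,0,-19,-32,0,54,0,-19,-32,0,54,0,-19,-32,0,54,0,-19,-32,0,54,0,-19,-32,0,54,0,-19,-32,0,54,0,-19,-33.5,0,54,0,0,0,0,54,0,0,0,0]'; python3 - <<'E'
from h import *
p,d,X,o=look("w8",["pitcher_center","grille_top"])
m,q=o["pitcher_center"][0]
z=np.percentile(q[:,2],98);t=q[(q[:,2]>z-.006)&(q[:,1]<.128)]
for i in range(4):
    c,rad=circ(t); e=np.hypot(*(t[:,:2]-c).T)-rad; print(z,len(t),c,rad); t=t[abs(e)<max(.003,1.5*e.std())]
E
```

```text
clock: 23.58
tcp_pos: [0.4458, 0.0982, 0.1942]
orientation: [1.212, 1.207, -1.211]
contact_force: [-0.1, -1.4, -2.9]
grip_width: 0.0593
23.57 tcp [0.4458 0.0982 0.1942] tx [ 0.0005 -0.     -1.    ] ty [ 1.     -0.0033  0.0005] w 0.059342108374201334 F [-0.0805 -1.3581 -2.8921]
pitcher_center 0.72 px 277 269 top z 0.2556 topcirc [446.8 105. ] 35.6 mid [0.4452 0.1007 0.253 ] box [426.1   8.4] [288.2 124. ] 58.7
grille_top 0.73 px 277 269 top z 0.2556 topcirc [446.8 105. ] 35.6 mid [0.4452 0.1007 0.2531] box [452.3   5.1] [312.  174.7] 84.4
grille_top 0.61 px 276 160 top z 0.0182 topcirc [445.9 100.8] 81.2 mid [0.4452 0.1121 0.0162] box [444.9 101.3] [124.6 117.5] 6.6
0.2557999465552837 4946 [0.4452 0.1009] 0.02628318834631657
0.2557999465552837 4912 [0.4452 0.1009] 0.02629017045809541
0.2557999465552837 4908 [0.4452 0.1009] 0.02628834541145006
0.2557999465552837 4908 [0.4452 0.1009] 0.02628834541145006
```

View pics/w8.png

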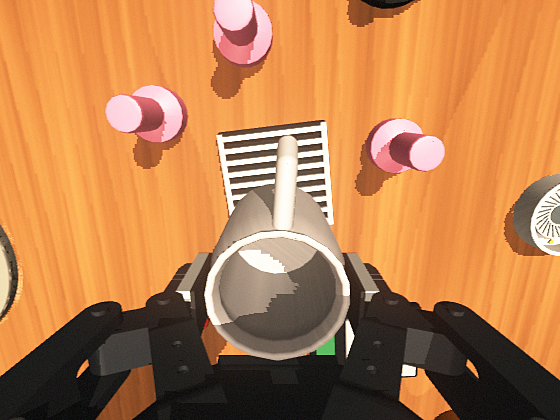

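```bash
python3 -m pendant '[54,25,0,0,0,54,35,0,0,0,54,35,0,0,0,54,25,0,0,0,54,17,0,0,0,54,10,0,0,0,54,7,0,0,0,54,3,0,0,0,54,0,0,0,0,54,0,0,0,0,85,0,0,0,0,85,0,0,0,0,85,0,0,0,0,85,0,0,0,0,85,-10,0,0,0,85,-30,0,0,0,85,-45,0,0,0,85,-50,0,0,0,85,-55,0,0,0]'; python3 - <<'E'
from h import *
p,d,X,o=look("w9",[])
q=X.reshape(-1,3); t=q[(q[:,2]>.093)&(q[:,2]<.11)&(np.hypot(q[:,0]-.445,q[:,1]-.1)<.034)]
for i in range(3):
    c,rad=circ(t); e=np.hypot(*(t[:,:2]-c).T)-rad; print(t[:,2].max(),len(t),c,rad); t=t[abs(e)<max(.003,1.5*e.std())]
E
```

```text
clock: 26.1
tcp_pos: [0.4451, 0.0984, 0.2288]
orientation: [1.211, 1.208, -1.212]
contact_force: [0.6, 1.2, -0.3]
grip_width: 0.0846
26.1 tcp [0.4451 0.0984 0.2288] tx [-0.0002 -0.0002 -1.    ] ty [ 1.     -0.0034 -0.0002] w 0.08463658078841486 F [ 0.6199  1.1882 -0.3426]
0.1000443107456111 813 [0.4455 0.0995] 0.027022322209721374
0.09917076041289531 724 [0.4456 0.1003] 0.026752410182112975
0.09917076041289531 705 [0.4456 0.1005] 0.026660701731274498
```

```bash
python3 -m pendant '[85,-5,22,36,0,85,-5,22,36,0,85,-5,22,36,0,85,0,22,36,0,85,0,22,36,0,85,0,22,37,0,85,0,0,0,0,85,0,0,0,0]'; python3 - <<'E'
from h import *
p,d,X,o=look("w10",["scale_top","cup_center"])
m,q=o["scale_top"][0]
g=p.astype(int); k=(g.min(2)>130)&(abs(X[...,2]-.022)<.005)&(abs(X[...,0]-.577)<.08)&(abs(X[...,1]+.12)<.07)
k=cv2.morphologyEx(k.astype(np.uint8),cv2.MORPH_OPEN,np.ones((5,5)))
print(k.sum(),cv2.minAreaRect((X[k>0][:,:2]*1000).astype(np.float32)),X[k>0].mean(0))
E
```

```text
clock: 27.15
tcp_pos: [0.5766, -0.1181, 0.2418]
orientation: [1.212, 1.209, -1.212]
contact_force: [-0.9, 0.3, 0.0]
grip_width: 0.0849
27.15 tcp [ 0.5766 -0.1181  0.2418] tx [-0.0006  0.0005 -1.    ] ty [ 1.     -0.0032 -0.0006] w 0.08493856987703846 F [-0.946   0.3458  0.0278]
scale_top 0.95 px 264 175 top z 0.0224 topcirc [ 561.2 -118.5] 82.1 mid [ 0.5655 -0.12    0.0196] box [ 560.  -121.5] [145.  109.4] 4.1
cup_center 0.85 px 202 326 top z 0.0693 topcirc [ 474.7 -320.6] 28.2 mid [ 0.4748 -0.3197  0.0666] box [ 460.5 -349.5] [119.8  62.7] 71.2
5230 ((579.6823120117188, -120.33078002929688), (91.76009368896484, 91.54473114013672), 4.061460494995117) [ 0.5795 -0.1186  0.0211]
```

View pics/w10.png

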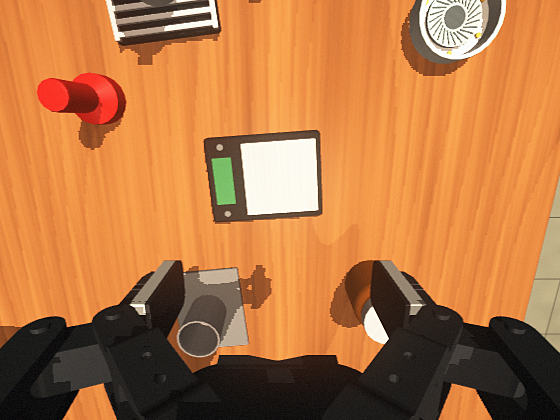

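```bash
python3 -m pendant '[85,0,-25.5,50.5,0,85,0,-25.5,50.5,0,85,0,-25.5,50.5,0,85,0,-26,50.5,0,85,30,0,0,0,85,45,0,0,0,85,45,0,0,0,85,40,0,0,0,85,30,0,0,0,85,18,0,0,0,85,12,0,0,0,85,0,0,0,0,85,0,0,0,0,45,0,0,0,0,45,0,0,0,0,45,0,0,0,0,45,0,0,0,0,45,0,0,0,0,45,0,0,0,0]' 40
```

```text
clock: 29.68
tcp_pos: [0.4745, -0.3205, 0.023]
orientation: [1.212, 1.206, -1.21]
contact_force: [-0.8, 0.6, 9.1]
grip_width: 0.0535
```

```bash
python3 -m pendant '[45,-15,0,0,0,45,-40,0,0,0,45,-50,0,0,0,45,-50,0,0,0,45,-15,0,0,0,45,0,21,-40,0,45,0,21,-40,0,45,0,21,-40,0,45,0,21,-40,0,45,0,21,-40,0,45,0,0,0,0,45,0,0,0,0]'; python3 -c '
from h import *
look("w11",["cup_center","scale_top"])'
```

```text
clock: 31.18
tcp_pos: [0.5786, -0.1209, 0.1912]
orientation: [1.21, 1.209, -1.213]
contact_force: [-0.4, -0.3, -2.2]
grip_width: 0.0532
31.18 tcp [ 0.5786 -0.1209  0.1912] tx [-0.0017 -0.0005 -1.    ] ty [ 1.     -0.003  -0.0017] w 0.053238707506160964 F [-0.3589 -0.2999 -2.2282]
cup_center 0.77 px 277 268 top z 0.2375 topcirc [ 578.2 -121. ] 28.1 mid [ 0.5782 -0.1203  0.2349] box [ 578.6 -214.3] [129.2 241.8] 5.8
scale_top 0.77 px 258 172 top z 0.0223 topcirc [ 558.  -119.5] 81.9 mid [ 0.5643 -0.1127  0.0195] box [ 559.3 -124.1] [150.8 115.9] 4.0
```

```bash
python3 -m pendant '[45,25,1,0,0,45,35,0,0,0,45,35,0,0,0,45,25,0,0,0,45,15,0,0,0,45,9,0,0,0,45,5,0,0,0,45,2,0,0,0,45,0,0,0,0,45,0,0,0,0,85,0,0,0,0,85,0,0,0,0,85,0,0,0,0,85,0,0,0,0,85,-10,0,0,0,85,-30,0,0,0,85,-50,0,0,0,85,-55,0,0,0,85,-55,0,0,0,85,0,0,0,0]'; python3 -c '
from h import *
look("w12",["cup_center","scale_top"]);look("s12",["cup_center","tamper_center","pitcher_center"],"scene")'
```

```text
clock: 33.83
tcp_pos: [0.5832, -0.1218, 0.2461]
orientation: [1.216, 1.2, -1.205]
contact_force: [-0.6, -0.2, -1.1]
grip_width: 0.085
33.83 tcp [ 0.5832 -0.1218  0.2461] tx [ 0.0093 -0.0002 -1.    ] ty [ 0.9999 -0.0037  0.0094] w 0.08504761795786443 F [-0.5537 -0.2101 -1.0556]
scale_top 0.62 px 252 168 top z 0.0222 topcirc [ 560.6 -120.9] 83.4 mid [ 0.563  -0.1197  0.0194] box [ 559.1 -122.1] [149.9 110.2] 4.0
33.98 tcp [ 0.5798 -0.1202  0.2402] tx [-0.0011  0.0005 -1.    ] ty [ 1.     -0.0029 -0.0011] w 0.0848374423194877 F [-0.1931  0.564  -0.3527]
tamper_center 0.89 px 215 180 top z 0.0910 topcirc [363.4 -26.4] 17.5 mid [ 0.3638 -0.0282  0.0892] box [347.2 -19.3] [56.5 93.9] 60.8
tamper_center 0.81 px 315 197 top z 0.0912 topcirc [575.6 136.9] 15.7 mid [0.5762 0.1351 0.0888] box [521.8 181.2] [ 56.7 199.5] 49.9
tamper_center 0.6 px 363 168 top z 0.1030 topcirc [562.1 318.6] 14.4 mid [0.5613 0.3192 0.1007] box [535.1 349.7] [ 56.1 131.2] 41.0
pitcher_center 0.64 px 275 171 top z 0.0966 topcirc [444.4  92.7] 33.6 mid [0.4482 0.094  0.0948] box [407.3 165.4] [ 70.6 223. ] 34.8
```

View pics/s12.png

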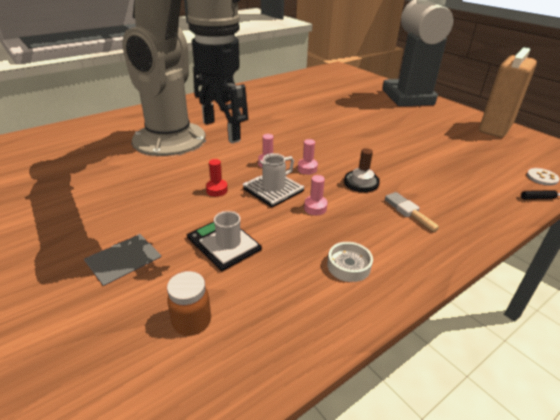

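```bash
python3 - <<'E'
from h import *
p,d,X,o=look("w13",[])
q=X.reshape(-1,3); t=q[(q[:,2]>.08)&(q[:,2]<.1)&(np.hypot(q[:,0]-.58,q[:,1]+.12)<.05)]
c,rad=circ(t); print(len(t),t[:,2].max(),c,rad)
if np.hypot(*(c-[.5797,-.1203]))<.008 and abs(t[:,2].max()-.086)<.004: print(r.hand_in())
E
```

```text
34.17 tcp [ 0.5797 -0.1204  0.2395] tx [-0.0025 -0.0001 -1.    ] ty [ 1.     -0.0031 -0.0025] w 0.08545691780365687 F [ 0.4258  0.6433 -0.2712]
568 0.08732045999205146 [ 0.5804 -0.1201] 0.02573390510588024
the job is handed in; nothing more can be done
None
```

I handed the job in at about 34 s with all three tools standing in their own places. No verdict came back.

I parked the dosing cup on the grey mat. Then I moved the tamper to its seat, the pitcher to the grille, and the cup from the mat to the scale plate.

My last wrist-camera checks after each tool was released:

| Tool | Distance from middle of its place | Height check |
|---|---|---|
| Tamper on seat | about 1 mm | as expected |
| Pitcher on grille | about 1 mm | as expected |
| Cup on scale plate | about 1 mm | as expected |

- **Parking step:** The cup stood released and upright on the mat, about 1 mm from its middle.
- **Upright and bystanders:** The final scene picture shows all three tools upright. The jar, burr carrier, brush and the pink and red tamper look-alikes appear where they were at the start. I judged that by eye and did not measure it.
- **Disagreements:** The scene camera read several positions 4–9 mm off from the wrist camera, so I relied on the wrist camera. In the last wrist and scene pictures the network did not report the cup, so I checked it from the depth image instead.

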